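# Snap the drip grate onto its pan

## Robot

A 6-joint arm with a two-finger parallel gripper is mounted at the origin on a cart in front of the work surface, level with it; the furniture and walls round the work are solid. World frame = base frame: x ahead of the robot, y to its left, z up, the work surface at z = 0. Lengths are in mm, angles in rad, forces in N, time in s.
With the tool pointing down it reaches from about 350 to 875 mm from the base axis. Payload 4.2 kg.
Tool frame: the origin (TCP) lies midway between the tips of the shut fingers; the grasp point (between the pads) lies 19 mm behind it; z points along the fingers, y is the line along which they close (so a half turn about z gives the same grasp; the last joint's range is limited). The gripper opens to 85 mm and grips with 20 to 120 N. Pads are 22 mm wide; open, the fingers measure 114 mm over their backs; the gripper's body (76 mm by 85 mm) begins 54 mm behind the grasp point. The pads swing forward as they close: fully open they stand 13 mm farther back than shut.
Start: joints at [1.539, 0.385, 0.008, 0, -1.194, -0.259], TCP at [179.167, 598.747, 231.312] pointing down, gripper open.
Joint ranges: [-3.14, 3.14], [-1.21, 2.06], [-1.07, 1.41], [-3.16, 2.05], [-2.99, -0.16], [-3.1, 3.1]. Speed limits (rad/s): [2.79, 2.79, 3.14, 3.14, 3.14, 3.14].

## Interface

Orientations are given as a unit quaternion [x, y, z, w].
In Python, from bench import arm, eyes, nets gives the robot as it stands.
- The arm moves only by the tool apply_moves, never from a script. Its arguments are lists of equal length, an entry for each row: "delta_rot": the turn, a rotation vector about the tool's x, y, z as a fraction of full scale, a list of three; "xyz": the shift along the tool's x, y, z as a fraction of full scale, a list of three; "hand": the gripper command: -1 is fully open, 1 is shut, values between are in proportion. In form: {"delta_rot": [[ax, ay, az], ...], "xyz": [[dx, dy, dz], ...], "hand": [hand, ...]}. A call has 1 to 20 rows; each row shifts and turns the commanded pose from where the row before left it, along the tool's axes as they then stand; what a row does not reach is not made up. Full scale, the value 1, is 0.025 m for a shift and 6 degrees for a turn. A row lasts 1/12 s, in which the tool goes at most 41.7 mm and 7.16 degrees, less where a joint would pass 70% of its speed; a pose out of reach is approached as far as the arm can. A call with a number of a shift or a turn outside -1 to 1 is refused whole. A call with a gripper value outside its range is refused whole. The fingers move at their own pace and stop on an object; the grip force is fixed at half the most. Time passes only in rows, so rows that do not move let the fingers close. It gives the time, the measured TCP pose, the force, the opening and the grip force at its end, in the units of the state.
- arm.read_state(): the state, without advancing time (a new reading comes with each control period).
- eyes.get_image(name): name is "scene" or "top"; returns a dict with "frame" (384x512x3 uint8, red, green, blue), "range_z" (384x512 float32, mm along the optical axis (not along the pixel's ray), 0 where there is no reading), "camera_matrix" (3x3 intrinsics, pixels), "R" (3x3) and "t" (3): a world point X has camera coordinates R X + t. Camera axes: x right, y down, z forward; pixel columns grow to the right and rows downward; lengths in mm; the calibration is good to about 2 mm. A picture is of the moment at which its call begins.
- arm.job_done(): hands the job in; it is judged then, once.
Trained networks look in a picture, given as the dict that the camera call returned (one of the last four; its "shot" number tells which), for a name from the list of things; names that differ only in an ending like _2 or _b are one class to them, and where a whole thing is asked for, a point or a joint stands for the part that bears it (a point fixed in the world has none). Each returns a list of dicts, best first, with "score" (0 to 1); they miss things now and then, are a little off and sometimes report something else, mostly with a low value. They report only what shows in the picture. A call takes as long as a camera call.
- nets.look_for(name, picture): "bbox" ([left, top, right, bottom] in pixels, round what is visible of it).
- nets.masks_of(name, picture): "region" (384x512 bool, what is visible of it) and "bbox" ([left, top, right, bottom] in pixels, round what is visible of it).
The state is a dict: "clock": time; "joints": joint angles; "joint_vel": joint speeds; "joint_efforts": joint torques, N m; "position": TCP position; "ee_rot": TCP orientation; "contact_force": force on the tool from outside, world axes, zero at the start; "wrist_torque": the same for the moment, N m; "gripper_width": finger opening in mm; "grasp_force": force on a finger pad.
Only numpy, scipy, OpenCV 4.12 (cv2) and the standard library are available. Lean on these libraries where they do the work, as an engineer would, in place of code of your own. Each camera call takes 0.05 s, during which the arm holds its last target. There are 200 camera calls.

## Task

Clip the loose drip grate onto the drip pan: lift it by its handle, set its four holes over the pan's four barbed posts, and press it down near the corners, one after another, until every post has clicked through and the grate is fully home on all four shoulders. Go gently: the posts break if you push with more than 18 N, as happens when all four are forced through at once. Leave the tamper, the milk jug and the mug standing where they are.

Things in the scene. Friction and masses are not known exactly. Their poses are not given: they have to be found in the camera images.
- grate: Loose steel drip grate, about 0.25 kg, flat on the worktop: slotted plate 110 (x) x 160 (y) x 5 mm with a 12 mm square through hole near each corner, (+-40, +-62) mm from the centre. Origin: centre of its underside; z up. Same after half a turn. Good places to press: the solid side rails at (+-40, +-36) mm, 21 mm wide, beside the holes (press the plate, not the pin tips).
- grate_handle (a point): Centre of the grate's handle, a bridge over its middle: bar 12 mm wide (x), 72 mm long (y), 10 mm high, 32 to 42 mm above the plate's underside, on two legs at y = +-31 mm. This point is 37 mm above the underside, over the plate's centre. Axes: x across the bar, y along it, z up.
- hole1 (a point): Hole 1 of the grate: middle of the 12 mm square hole at the plate's underside, at (-40, -62) mm (x, y) in the grate's axes.
- hole2 (a point): Hole 2 of the grate: middle of the 12 mm square hole at the plate's underside, at (-40, +62) mm (x, y) in the grate's axes.
- hole3 (a point): Hole 3 of the grate: middle of the 12 mm square hole at the plate's underside, at (+40, -62) mm (x, y) in the grate's axes.
- hole4 (a point): Hole 4 of the grate: middle of the 12 mm square hole at the plate's underside, at (+40, +62) mm (x, y) in the grate's axes.
- drip_pan: Open steel drip pan, 114 (x) x 164 (y) mm, fixed on the worktop but on soft rubber feet: under a push it sinks straight down by several mm before a barb gives; some 18 mm is the most it stands. At (+-40, +-62) mm stands a post: 18 mm round shoulder, above it a grey 9 mm pin with a cone tip, 21 mm tall, with two sprung barbs facing +-y. Origin: centre of the underside, 22 mm below the shoulders' top; z up.
- pan_seat (a point): Centre of the pan at the height of the shoulders' tops (47 mm above the worktop unloaded), axes as the pan's. A grate laid on the posts rests on the barbs, underside about 12 mm above this point. A corner pushed beside its post with some 10 to 14 N snaps past the barbs onto its shoulder, underside level with this point, and is held. Pushed in the middle, all four resist together.
- tamper: Bystander: coffee tamper with a dark wooden knob, 58 mm across, 90 mm tall, near the left side of the tall espresso machine (412 mm tall, between y = -0.32 and -0.04 m, front and portafilter from about x = 0.45 m on: keep the arm in front of it); origin under its centre.
- milk_pitcher: Bystander: small steel milk jug, 80x115 mm, 88 mm tall; origin under its centre.
- mug_blue: Bystander: white mug with a green-blue band, 90x130 mm with its handle, 96 mm tall; origin under its centre.

How it is judged:
By the outcome, as a careful person would: the job done as asked, in the order asked, and still so for the second after the job is handed in, with the robot touching nothing.
It also fails if it takes over 67 s, if anything falls off the work surface, if the arm or the gripper's body presses on something with over 40 N, if the wrist force passes 120 N, or if a joint passes its speed limit or range.

## Working session

There is one attempt and no reset: what is moved stays moved. The work goes in short steps, Python scripts to look and compute and a tool call to move; the robot and the scene stay as the last step left them, time stands still between calls to the robot, and variables do not carry over. Pictures are saved under pics/ and viewed, at most 10 in all, crops included, and the job is handed in when it is done.

Besides the shell and the picture viewer there is one more tool, called after "Call:" as a command line: name --argument value ..., lists and objects as JSON in quotes. apply_moves: Moves the arm, as the interface text tells. Its arguments: {"type":"object","properties":{"delta_rot":{"type":"array"},"xyz":{"type":"array"},"hand":{"type":"array"}},"required":["delta_rot","xyz","hand"]}

```bash
mkdir -p pics
cat > h.py <<'E'
import numpy as np, cv2
from bench import arm, eyes, nets
def pts(p, m=None):
    z=p["range_z"]; v,u=np.nonzero((z>0)&(m if m is not None else True))
    K=p["camera_matrix"]; d=z[v,u]
    c=np.c_[(u-K[0,2])/K[0,0]*d,(v-K[1,2])/K[1,1]*d,d]
    return (c-p["t"])@p["R"]
def save(p,n): cv2.imwrite(f"pics/{n}.png",p["frame"][:,:,::-1])
E
python3 - <<'E'
from h import *
s=arm.read_state(); print({k:np.round(v,3) for k,v in s.items()})
fs=[]
for n in("top","scene"):
    p=eyes.get_image(n); fs.append(p["frame"])
    print(n,"cam at",np.round(-p["R"].T@p["t"]))
    for o in("grate","drip_pan","grate_handle","tamper","milk_pitcher","mug_blue"):
        for r in nets.masks_of(o,p)[:2]:
            q=pts(p,r["region"])
            if len(q)<10: continue
            top=q[q[:,2]>np.percentile(q[:,2],50)-6]
            R=cv2.minAreaRect(q[:,:2].astype(np.float32))
            print(o,round(r["score"],2),np.round(r["bbox"]),"med",np.round(np.median(q,0)),"z5/50/95",np.round(np.percentile(q[:,2],[5,50,95])),"rect",np.round(R[0]),np.round(R[1]),round(R[2],1))
cv2.imwrite("pics/a.png",cv2.resize(np.vstack(fs)[:,:,::-1],None,fx=.78,fy=.78))
E
```

```text
{'clock': np.float64(0.0), 'joints': array([ 1.539,  0.386,  0.007, -0.   , -1.194, -0.259]), 'joint_vel': array([ 0.001, -0.   ,  0.   , -0.   , -0.001, -0.001]), 'joint_efforts': array([-1.0000e-03, -3.9229e+01,  1.8841e+01,  4.1860e+00, -4.0000e-03,
       -0.0000e+00]), 'position': array([179.015, 598.204, 230.226]), 'ee_rot': array([ 0.989, -0.145, -0.   ,  0.001]), 'contact_force': array([-0.022, -0.114,  0.446]), 'wrist_torque': array([-0.046, -0.007,  0.041]), 'grasp_force': np.float64(0.0), 'gripper_width': np.float64(85.145)}
top cam at [385. 229. 993.]
grate 0.87 [258. 213. 333. 273.] med [470. 127.   4.] z5/50/95 [ 0.  4. 39.] rect [472. 126.] [110. 160.] 7.9
drip_pan 0.73 [158. 214. 237. 269.] med [504. 353.  28.] z5/50/95 [25. 28. 45.] rect [503. 352.] [164. 114.] 79.7
drip_pan 0.49 [257. 213. 336. 272.] med [471. 127.   3.] z5/50/95 [-2.  3. 38.] rect [473. 126.] [114. 163.] 7.8
grate_handle 0.55 [254. 212. 335. 274.] med [470. 128.   3.] z5/50/95 [-2.  3. 38.] rect [472. 126.] [113. 163.] 8.4
tamper 0.63 [322. 129. 342. 155.] med [692.   6.  18.] z5/50/95 [ 7. 18. 88.
[... 626 characters left out ...]
160.] 79.9
grate_handle 0.57 [237. 229. 324. 287.] med [463. 118.   7.] z5/50/95 [ 3.  7. 42.] rect [470. 126.] [111. 160.] 7.6
tamper 0.64 [361. 178. 386. 218.] med [687.  -1.  32.] z5/50/95 [ 9. 32. 90.] rect [747.  25.] [170.  53.] 24.7
milk_pitcher 0.74 [324. 151. 357. 201.] med [721.  96.  59.] z5/50/95 [13. 59. 88.] rect [736. 105.] [77. 97.] 49.5
milk_pitcher 0.6 [154. 173. 241. 227.] med [502. 350.  32.] z5/50/95 [30. 32. 50.] rect [529. 377.] [227. 163.] 79.9
mug_blue 0.66 [188. 129. 228. 170.] med [663. 435.  70.] z5/50/95 [14. 70. 96.] rect [754. 495.] [334.  86.] 32.4
mug_blue 0.29 [326. 153. 357. 199.] med [721.  94.  58.] z5/50/95 [11. 58. 87.] rect [771.  88.] [ 73. 197.] 72.3
```

View pics/a.png

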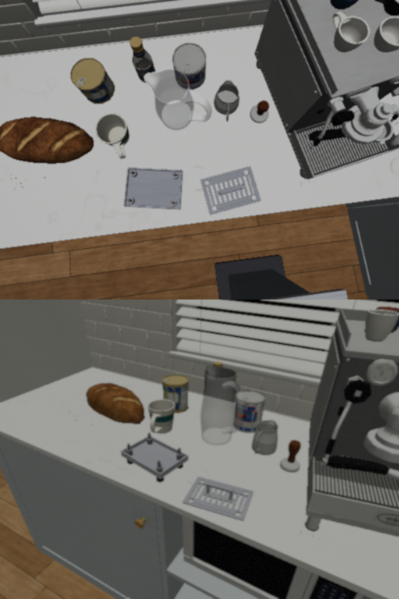

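Top view (shown at 0.78): pan at about (153,188), grate at (231,190), with the tamper, jug and mug behind both. The sizes match the given ones, so I'll refine the handle and posts.

Run:
```python
from h import *
p=eyes.get_image("top")
K=p["camera_matrix"];print(K[0,0])
g=[r for r in nets.masks_of("grate",p)][0]; d=[r for r in nets.masks_of("drip_pan",p)][0]
for nm,r,zl in(("grate",g,26),("pan",d,38)):
    m=cv2.dilate(r["region"].astype(np.uint8),np.ones((5,5)))>0
    q=pts(p,m); h=q[q[:,2]>zl]
    if nm=="grate":
        R=cv2.minAreaRect(h[:,:2].astype(np.float32)); print("handle",len(h),h.mean(0).round(1),R)
        w,vv=np.linalg.eigh(np.cov(h[:,:2].T)); print("axis deg",np.degrees(np.arctan2(vv[1,1],vv[0,1])))
    else:
        _,l,c=cv2.kmeans(h[:,:2].astype(np.float32),4,None,(3,50,.01),5,2)
        for i in range(4):
            k=h[l[:,0]==i]; print("post",len(k),k.mean(0).round(1),"zmax",k[:,2].max().round(1), "top",k[k[:,2]>k[:,2].max()-10].mean(0).round(1))
        print("center",c.mean(0))
f=p["frame"][190:295,140:350,::-1]
cv2.imwrite("pics/b.png",cv2.resize(f,None,fx=3.8,fy=3.8,interpolation=2))
```

```text
418.70552385580504Traceback (most recent call last):
  File "<stdin>", line 4, in <module>
IndexError: list index out of range
```

Run:
```python
from h import *
p=eyes.get_image("top")
for nm,b,zl in(("grate",(254,208,338,278),26),("pan",(153,208,242,275),38)):
    m=np.zeros((384,512),bool); m[b[1]:b[3],b[0]:b[2]]=1
    q=pts(p,m); h=q[q[:,2]>zl]
    if nm=="grate":
        R=cv2.minAreaRect(h[:,:2].astype(np.float32)); print("handle",len(h),h.mean(0).round(1),R)
        w,vv=np.linalg.eigh(np.cov(h[:,:2].T)); print("axis deg",np.degrees(np.arctan2(vv[1,1],vv[0,1])))
    else:
        e=q[q[:,2]>15]; print("pan rect",cv2.minAreaRect(e[:,:2].astype(np.float32)))
        _,l,c=cv2.kmeans(h[:,:2].astype(np.float32),4,None,(3,50,.01),5,2)
        for i in range(4):
            k=h[l[:,0]==i]; print("post",len(k),k.mean(0).round(1),"zmax",k[:,2].max().round(1), "top",k[k[:,2]>k[:,2].max()-10].mean(0).round(1))
        print("center",c.mean(0))
f=p["frame"][190:295,140:350,::-1]
cv2.imwrite("pics/b.png",cv2.resize(f,None,fx=3.8,fy=3.8,interpolation=2))
```

```text
handle 165 [471.7 127.   40.4] ((471.8384094238281, 126.76617431640625), (12.148883819580078, 71.32201385498047), 7.871219158172607)
axis deg 97.73230284010455
pan rect ((503.28302001953125, 352.38427734375), (164.50503540039062, 114.0982894897461), 79.6794204711914)
post 167 [471.7 415.6  44.2] zmax 67.5 top [474.8 419.5  63.7]
post 154 [450.7 300.9  44.6] zmax 69.2 top [452.8 298.1  64.1]
post 157 [554.5 401.6  44.6] zmax 67.3 top [552.6 405.7  61.8]
post 150 [534.6 288.2  44.5] zmax 68.1 top [530.8 284.3  63. ]
center [502.89362 351.57956]
```

View pics/b.png

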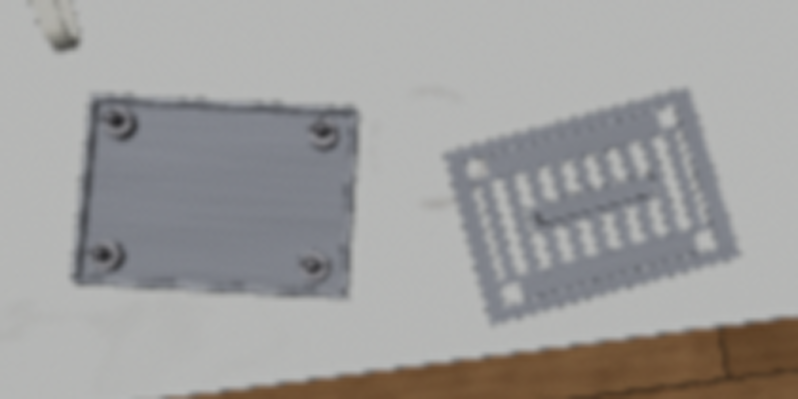

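Call:
apply_moves --delta_rot '[[0,0,0.993],[0,0,0.993],[0,0,0.993],[0,0,0.993],[0,0,0.993],[0,0,0.993],[0,0,0.993],[0,0,0.993],[0,0,0.993],[0,0,0.993],[0,0,0.993]]' --xyz '[[0,0,0.2],[0,0,0.2],[0,0,0.2],[0,0,0.2],[0,0,0.2],[0,0,0.2],[0,0,0.2],[0,0,0.2],[0,0,0.2],[0,0,0.2],[0,0,0.2]]' --hand '[-1,-1,-1,-1,-1,-1,-1,-1,-1,-1,-1]'

```text
clock: 1.82
position: [179.2, 598.8, 176.1]
ee_rot: [0.752, -0.659, -0.0, -0.0]
contact_force: [0.2, -0.2, 0.1]
gripper_width: 85.3
grasp_force: 0.0
```

Call:
apply_moves --delta_rot '[[0,0,0],[0,0,0],[0,0,0],[0,0,0],[0,0,0],[0,0,0],[0,0,0],[0,0,0],[0,0,0],[0,0,0],[0,0,0],[0,0,0],[0,0,0],[0,0,0],[0,0,0],[0,0,0],[0,0,0],[0,0,0],[0,0,0],[0,0,0]]' --xyz '[[1,-0.45,0],[1,-0.45,0],[1,-0.45,0],[1,-0.45,0],[1,-0.45,0],[1,-0.45,0],[1,-0.45,0],[1,-0.45,0],[1,-0.45,0],[1,-0.45,0],[1,-0.45,0],[1,-0.45,0],[1,-0.45,0],[1,-0.45,0],[1,-0.45,0],[1,-0.45,0],[1,-0.45,0],[1,-0.45,0],[1,-0.45,0],[0.8,-0.4,0]]' --hand '[-1,-1,-1,-1,-1,-1,-1,-1,-1,-1,-1,-1,-1,-1,-1,-1,-1,-1,-1,-1]'

```text
clock: 3.48
position: [468.7, 137.1, 176.6]
ee_rot: [0.753, -0.658, 0.0, -0.0]
contact_force: [-0.5, 0.4, 0.6]
gripper_width: 85.4
grasp_force: 0.0
```

```bash
cat >> h.py <<'E'
from scipy.spatial.transform import Rotation as Ro
G=(471.8,126.9,7.8); P=(503.0,352.1,-10.3)   # x y yaw
def goto(pos, yaw):
    "print tool-frame shift/turn (in full scales) to pos with tool y along yaw(+180), z down"
    s=arm.read_state(); R=Ro.from_quat(s["ee_rot"]); x=np.array(s["position"])
    a=np.radians(yaw+180); ty=np.array([np.cos(a),np.sin(a),0]); tz=np.array([0,0,-1.]); tx=np.cross(ty,tz)
    T=Ro.from_matrix(np.c_[tx,ty,tz]); rv=(R.inv()*T).as_rotvec(degrees=True)
    print("t",round(float(s["clock"]),2),"pos",x.round(1),"F",np.round(s["contact_force"],1),"w",round(float(s["gripper_width"]),1),"turn/6deg",(rv/6).round(3),
      "shift/25 (old axes)",(R.inv().apply(np.array(pos)-x)/25).round(3),"(new axes)",(T.inv().apply(np.array(pos)-x)/25).round(3))
E
python3 - <<'E'
from h import *
goto((G[0],G[1],18),G[2])
E
```

```text
t 3.48 pos [468.7 137.1 176.6] F [-0.5  0.4  0.6] w 85.4 turn/6deg [-0.004  0.001 -0.006] shift/25 (old axes) [ 0.423 -0.064  6.343] (new axes) [ 0.423 -0.067  6.343]
```

Call:
apply_moves --delta_rot '[[0,0,0],[0,0,0],[0,0,0],[0,0,0],[0,0,0],[0,0,0],[0,0,0],[0,0,0],[0,0,0],[0,0,0],[0,0,0],[0,0,0]]' --xyz '[[0.42,-0.065,0.6],[0,0,0.7],[0,0,0.7],[0,0,0.7],[0,0,0.7],[0,0,0.7],[0,0,0.6],[0,0,0.3],[0,0,0],[0,0,0],[0,0,0],[0,0,0]]' --hand '[-1,-1,-1,-1,-1,-1,-1,-1,-1,-1,-1,-1]'

```text
clock: 4.48
position: [471.8, 129.0, 52.3]
ee_rot: [0.754, -0.657, 0.0, -0.001]
contact_force: [-0.3, -0.3, 0.6]
gripper_width: 85.4
grasp_force: 0.0
```

Run:
```python
from h import *
goto((G[0],G[1],18),G[2])
```

```text
t 4.48 pos [471.8 129.   52.3] F [-0.3 -0.3  0.6] w 85.4 turn/6deg [-0.02   0.009  0.002] shift/25 (old axes) [0.083 0.013 1.374] (new axes) [0.082 0.01  1.374]
```

Call:
apply_moves --delta_rot '[[0,0,0],[0,0,0],[0,0,0],[0,0,0],[0,0,0],[0,0,0],[0,0,0],[0,0,0],[0,0,0],[0,0,0],[0,0,0],[0,0,0],[0,0,0],[0,0,0],[0,0,0]]' --xyz '[[0.08,0,0.4],[0,0,0.4],[0,0,0.4],[0,0,0.14],[0,0,0],[0,0,0],[0,0,0],[0,0,0],[0,0,0],[0,0,0],[0,0,0],[0,0,0],[0,0,0],[0,0,0],[0,0,0]]' --hand '[-1,-1,-1,-1,-1,1,1,1,1,1,1,1,1,1,1]'

```text
clock: 5.73
position: [471.6, 126.7, 18.2]
ee_rot: [0.754, -0.657, 0.0, -0.0]
contact_force: [-0.7, 0.6, 3.9]
gripper_width: 10.8
grasp_force: 59.1
```

Run:
```python
from h import *
goto((G[0],G[1],18),G[2])
```

```text
t 5.73 pos [471.6 126.7  18.2] F [-0.7  0.6  3.9] w 10.8 turn/6deg [-0.006  0.002  0.002] shift/25 (old axes) [-0.008 -0.01   0.007] (new axes) [-0.008 -0.01   0.007]
```

Call:
apply_moves --delta_rot '[[0,0,0],[0,0,0],[0,0,0],[0,0,0],[0,0,0],[0,0,0],[0,0,0],[0,0,0.503],[0,0,0.503],[0,0,0.503],[0,0,0.503],[0,0,0.503],[0,0,0.503],[0,0,0],[0,0,0]]' --xyz '[[0,0,-0.3],[0,0,-0.7],[0,0,-0.7],[0,0,-0.7],[0,0,-0.7],[0,0,-0.7],[0,0,-0.6],[0,0,0],[0,0,0],[0,0,0],[0,0,0],[0,0,0],[0,0,0],[0,0,0],[0,0,0]]' --hand '[1,1,1,1,1,1,1,1,1,1,1,1,1,1,1]'

```text
clock: 6.98
position: [470.8, 126.3, 127.5]
ee_rot: [-0.641, 0.767, 0.0, -0.001]
contact_force: [-1.3, 0.4, -2.1]
gripper_width: 10.5
grasp_force: 58.7
```

Run:
```python
from h import *
goto((P[0],P[1],128),P[2])
```

```text
t 6.98 pos [470.8 126.3 127.5] F [-1.3  0.4 -2.1] w 10.5 turn/6deg [ 0.009 -0.005  0.008] shift/25 (old axes) [-9.117  0.341 -0.024] (new axes) [-9.117  0.349 -0.02 ]
```

Call:
apply_moves --delta_rot '[[0,0,0],[0,0,0],[0,0,0],[0,0,0],[0,0,0],[0,0,0],[0,0,0],[0,0,0],[0,0,0],[0,0,0],[0,0,0],[0,0,0],[0,0,0],[0,0,0],[0,0,0],[0,0,0],[0,0,0],[0,0,0]]' --xyz '[[-0.4,0,0],[-0.7,0.03,0],[-0.7,0.03,0],[-0.7,0.03,0],[-0.7,0.03,0],[-0.7,0.03,0],[-0.7,0.03,0],[-0.7,0.03,0],[-0.7,0.03,0],[-0.7,0.03,0],[-0.7,0.03,0],[-0.7,0.03,0],[-0.7,0.02,0],[-0.3,0,0],[0,0,0],[0,0,0],[0,0,0],[0,0,0]]' --hand '[1,1,1,1,1,1,1,1,1,1,1,1,1,1,1,1,1,1]'

```text
clock: 8.48
position: [503.2, 351.0, 127.8]
ee_rot: [-0.64, 0.768, -0.0, -0.0]
contact_force: [0.1, 0.3, -2.5]
gripper_width: 10.9
grasp_force: 58.7
```

Run:
```python
from h import *
goto((P[0],P[1],128),P[2])
for n in("top","scene"):
    p=eyes.get_image(n); save(p,"c"+n)
    q=pts(p); b=(abs(q[:,0]-503)<130)&(abs(q[:,1]-352)<130)
    k=q[b&(abs(q[:,2]-114)<7)]
    if len(k)>20: print(n,len(k),k[:,2].mean().round(1),cv2.minAreaRect(k[:,:2].astype(np.float32)))
    k=k-np.r_[k[:,:2].mean(0),0]; A=np.c_[k[:,:2],np.ones(len(k))]; print("tilt",np.linalg.lstsq(A,k[:,2],rcond=None)[0].round(3))
a=[cv2.imread(f"pics/c{n}.png") for n in("top","scene")]
cv2.imwrite("pics/c.png",np.hstack([cv2.resize(a[0][180:310,120:270],(400,347)),cv2.resize(a[1][110:250,130:280],(372,347))]))
```

```text
t 8.48 pos [503.2 351.  127.8] F [ 0.1  0.3 -2.5] w 10.9 turn/6deg [ 0.004 -0.006 -0.009] shift/25 (old axes) [-0.042  0.016 -0.008] (new axes) [-0.042  0.016 -0.008]
top 1536 113.1 ((501.8199462890625, 343.76397705078125), (145.9667510986328, 110.17862701416016), 79.62068939208984)
tilt [-0.00000e+00  1.00000e-03  1.13144e+02]
scene 1627 116.0 ((501.4749450683594, 350.1923522949219), (161.797607421875, 111.7640380859375), 79.79206085205078)
tilt [ 1.00000e-03 -0.00000e+00  1.15989e+02]
```

View pics/c.png

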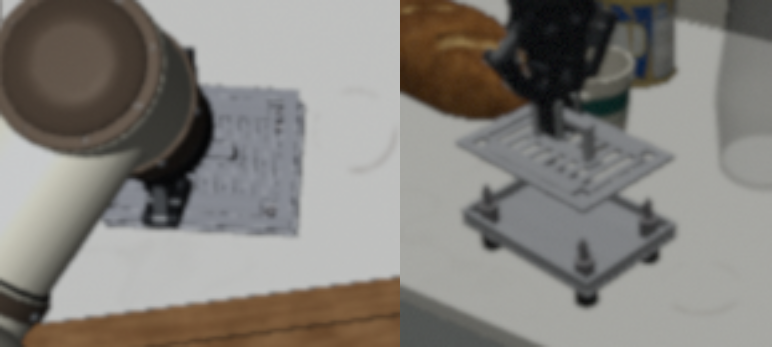

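Call:
apply_moves --delta_rot '[[0,0,0],[0,0,0],[0,0,0],[0,0,0],[0,0,0],[0,0,0],[0,0,0]]' --xyz '[[-0.042,0.016,0.4],[0,0,0.4],[0,0,0.4],[0,0,0.25],[0,0,0],[0,0,0],[0,0,0]]' --hand '[1,1,1,1,1,1,1]'

```text
clock: 9.17
position: [503.5, 353.2, 91.6]
ee_rot: [-0.641, 0.768, -0.0, 0.0]
contact_force: [-0.3, 0.7, -2.4]
gripper_width: 10.6
grasp_force: 58.7
```

Run:
```python
from h import *
goto((P[0],P[1],78),P[2])
```

```text
t 9.17 pos [503.5 353.2  91.6] F [-0.3  0.7 -2.4] w 10.6 turn/6deg [-0.004  0.002  0.001] shift/25 (old axes) [0.049 0.011 0.546] (new axes) [0.049 0.011 0.546]
```

Call:
apply_moves --delta_rot '[[0,0,0],[0,0,0],[0,0,0],[0,0,0]]' --xyz '[[0.02,0.006,0.08],[0,0,0.08],[0,0,0],[0,0,0]]' --hand '[1,1,1,1]'

```text
clock: 9.5
position: [502.9, 352.6, 87.6]
ee_rot: [-0.641, 0.768, 0.0, -0.0]
contact_force: [0.1, -0.2, -1.2]
gripper_width: 10.9
grasp_force: 58.7
```

Call:
apply_moves --delta_rot '[[0,0,0],[0,0,0]]' --xyz '[[0,0,0.06],[0,0,0]]' --hand '[1,1]'

```text
clock: 9.67
position: [502.9, 352.5, 85.9]
ee_rot: [-0.641, 0.768, 0.0, -0.0]
contact_force: [0.9, -0.2, -2.1]
gripper_width: 10.6
grasp_force: 58.7
```

Call:
apply_moves --delta_rot '[[0,0,0],[0,0,0]]' --xyz '[[0,0,0.06],[0,0,0]]' --hand '[1,1]'

```text
clock: 9.83
position: [502.9, 352.4, 84.3]
ee_rot: [-0.641, 0.768, -0.0, -0.0]
contact_force: [-0.1, 0.6, -1.5]
gripper_width: 10.6
grasp_force: 58.7
```

Below the tips now with no contact force, so I'll go down to the barbs.

Call:
apply_moves --delta_rot '[[0,0,0],[0,0,0],[0,0,0]]' --xyz '[[0,0,0.06],[0,0,0.06],[0,0,0]]' --hand '[1,1,1]'

```text
clock: 10.08
position: [502.8, 352.4, 81.1]
ee_rot: [-0.641, 0.768, -0.0, -0.0]
contact_force: [0.2, 1.0, -2.5]
gripper_width: 10.8
grasp_force: 58.7
```

Call:
apply_moves --delta_rot '[[0,0,0],[0,0,0]]' --xyz '[[0,0,0.06],[0,0,0]]' --hand '[1,1]'

```text
clock: 10.25
position: [502.9, 352.5, 79.8]
ee_rot: [-0.641, 0.768, -0.0, -0.0]
contact_force: [0.5, -0.7, -2.3]
gripper_width: 10.8
grasp_force: 58.7
```

Call:
apply_moves --delta_rot '[[0,0,0],[0,0,0]]' --xyz '[[0,0,0.06],[0,0,0]]' --hand '[1,1]'

```text
clock: 10.42
position: [502.9, 352.5, 78.3]
ee_rot: [-0.641, 0.768, 0.0, -0.0]
contact_force: [-0.7, 0.4, -2.6]
gripper_width: 11.0
grasp_force: 58.7
```

Run:
```python
from h import *
goto((P[0],P[1],78),P[2])
p=eyes.get_image("scene"); save(p,"d")
q=pts(p); b=(abs(q[:,0]-503)<130)&(abs(q[:,1]-352)<130)
k=q[b&(q[:,2]>55)&(q[:,2]<75)]; A=np.c_[k[:,:2]-[503,352],np.ones(len(k))]; print(len(k),np.linalg.lstsq(A,k[:,2],rcond=None)[0].round(3))
f=cv2.imread("pics/d.png")[130:240,140:260]; cv2.imwrite("pics/d.png",cv2.resize(f,(600,550),interpolation=2))
```

```text
t 10.42 pos [502.9 352.5  78.3] F [-0.7  0.4 -2.6] w 11.0 turn/6deg [ 0.003 -0.003 -0.002] shift/25 (old axes) [ 0.014 -0.008  0.011] (new axes) [ 0.014 -0.008  0.011]
1630 [ 0.     0.    66.431]
```

View pics/d.png

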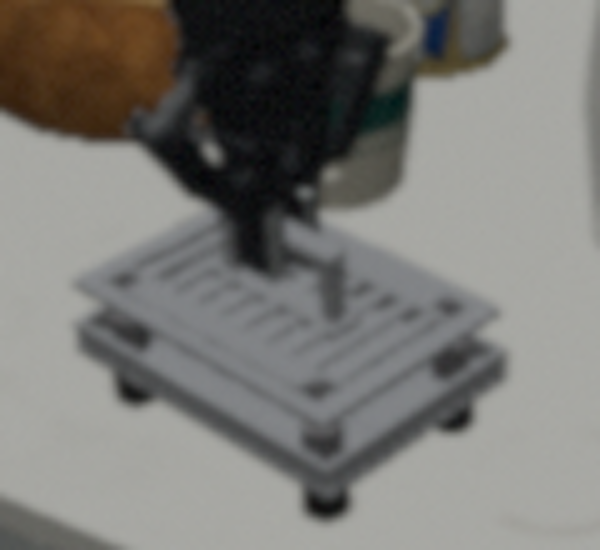

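The pins show in three visible holes ((125,280), (315,388), (450,305)) and the plate is level. Touching down and releasing.

Call:
apply_moves --delta_rot '[[0,0,0],[0,0,0]]' --xyz '[[0,0,0.05],[0,0,0]]' --hand '[1,1]'

```text
clock: 10.63
position: [502.9, 352.5, 77.1]
ee_rot: [-0.641, 0.768, 0.0, -0.0]
contact_force: [0.5, 0.8, -0.9]
gripper_width: 10.9
grasp_force: 58.7
```

Call:
apply_moves --delta_rot '[[0,0,0],[0,0,0],[0,0,0],[0,0,0],[0,0,0],[0,0,0],[0,0,0],[0,0,0],[0,0,0],[0,0,0],[0,0,0],[0,0,0]]' --xyz '[[0,0,0],[0,0,0],[0,0,0],[0,0,0],[0,0,0],[0,0,0],[0,0,0],[0,0,-0.5],[0,0,-0.7],[0,0,-0.7],[0,0,-0.7],[0,0,0]]' --hand '[-1,-1,-1,-1,-1,-1,-1,-1,-1,-1,-1,-1]'

```text
clock: 11.63
position: [504.8, 354.2, 146.5]
ee_rot: [-0.641, 0.767, 0.0, 0.004]
contact_force: [1.2, 0.4, 0.5]
gripper_width: 85.6
grasp_force: 0.0
```

```bash
cat >> h.py <<'E'
def plate(lo=40,hi=72):
    "plate-top plane over the pan, heights at the 4 press points"
    p=eyes.get_image("scene"); q=pts(p); c,s=np.cos(np.radians(P[2])),np.sin(np.radians(P[2]))
    l=(q[:,:2]-P[:2])@np.array([[c,-s],[s,c]])
    b=(abs(l[:,0])<52)&(abs(l[:,1])<76)&(q[:,2]>lo)&(q[:,2]<hi); b&=~((abs(l[:,0])<12)&(abs(l[:,1])<42))
    A=np.c_[l[b],np.ones(b.sum())]; z=q[b,2]
    for _ in range(4):
        k=np.linalg.lstsq(A,z,rcond=None)[0]; g=abs(A@k-z)<4; A,z=A[g],z[g]
    print("plane",len(z),k.round(3),{f"{x},{y}":float(round(k@[x,y,1],1)) for x in(-40,40) for y in(-62,62)})
    return p
def corner(i):
    x,y=[(-40,-36),(-40,36),(40,-36),(40,36)][i-1]; c,s=np.cos(np.radians(P[2])),np.sin(np.radians(P[2]))
    return P[0]+c*x-s*y,P[1]+s*x+c*y
E
python3 - <<'E'
from h import *
p=plate(); save(p,"e")
for i in(1,2,3,4): goto((*corner(i),85),P[2])
E
```

```text
plane 1188 [ 1.0000e-03 -1.0000e-03  6.2941e+01] {'-40,-62': 63.0, '-40,62': 62.8, '40,-62': 63.0, '40,62': 62.9}
t 11.68 pos [503.9 353.5 144.4] F [-0.8 -0.5 -0.6] w 85.4 turn/6deg [-0.025  0.037  0.001] shift/25 (old axes) [1.51  1.631 2.366] (new axes) [1.501 1.625 2.376]
t 11.68 pos [503.9 353.5 144.4] F [-0.8 -0.5 -0.6] w 85.4 turn/6deg [-0.025  0.037  0.001] shift/25 (old axes) [-1.37   1.631  2.378] (new axes) [-1.379  1.625  2.376]
t 11.68 pos [503.9 353.5 144.4] F [-0.8 -0.5 -0.6] w 85.4 turn/6deg [-0.025  0.037  0.001] shift/25 (old axes) [ 1.51  -1.569  2.375] (new axes) [ 1.501 -1.575  2.376]
t 11.68 pos [503.9 353.5 144.4] F [-0.8 -0.5 -0.6] w 85.4 turn/6deg [-0.025  0.037  0.001] shift/25 (old axes) [-1.37  -1.569  2.386] (new axes) [-1.379 -1.575  2.376]
```

Call:
apply_moves --delta_rot '[[0,0,0],[0,0,0],[0,0,0],[0,0,0],[0,0,0],[0,0,0],[0,0,0],[0,0,0],[0,0,0],[0,0,0],[0,0,0],[0,0,0],[0,0,0],[0,0,0],[0,0,0]]' --xyz '[[0.5,0.5,0],[0.5,0.6,0],[0.5,0.525,0],[0,0,0],[0,0,0],[0,0,0],[0,0,0],[0,0,0],[0,0,0.5],[0,0,0.6],[0,0,0.6],[0,0,0.6],[0,0,0.4],[0,0,0],[0,0,0]]' --hand '[1,1,1,1,1,1,1,1,1,1,1,1,1,1,1]'

```text
clock: 12.93
position: [456.5, 322.9, 74.4]
ee_rot: [-0.641, 0.768, -0.0, -0.001]
contact_force: [0.8, -0.7, 0.7]
gripper_width: -0.2
grasp_force: 0.0
```

Run:
```python
from h import *
goto((*corner(1),64),P[2])
```

```text
t 12.93 pos [456.5 322.9  74.4] F [ 0.8 -0.7  0.7] w -0.2 turn/6deg [ 0.003 -0.01  -0.   ] shift/25 (old axes) [-0.041 -0.021  0.416] (new axes) [-0.04  -0.021  0.416]
```

Call:
apply_moves --delta_rot '[[0,0,0],[0,0,0],[0,0,0],[0,0,0]]' --xyz '[[-0.04,-0.02,0.2],[0,0,0.16],[0,0,0],[0,0,0]]' --hand '[1,1,1,1]'

```text
clock: 13.27
position: [457.0, 323.9, 66.0]
ee_rot: [-0.641, 0.768, 0.0, 0.0]
contact_force: [0.0, 0.3, -0.4]
gripper_width: -0.3
grasp_force: 0.0
```

Call:
apply_moves --delta_rot '[[0,0,0],[0,0,0]]' --xyz '[[0,0,0.06],[0,0,0]]' --hand '[1,1]'

```text
clock: 13.43
position: [457.0, 323.9, 64.4]
ee_rot: [-0.641, 0.768, 0.0, 0.0]
contact_force: [0.3, -1.2, -0.5]
gripper_width: -0.2
grasp_force: 0.0
```

Call:
apply_moves --delta_rot '[[0,0,0],[0,0,0]]' --xyz '[[0,0,0.06],[0,0,0]]' --hand '[1,1]'

```text
clock: 13.6
position: [456.9, 323.8, 62.7]
ee_rot: [-0.641, 0.768, 0.0, -0.0]
contact_force: [-0.3, -1.0, -1.0]
gripper_width: 0.2
grasp_force: 0.0
```

Call:
apply_moves --delta_rot '[[0,0,0],[0,0,0]]' --xyz '[[0,0,0.06],[0,0,0]]' --hand '[1,1]'

```text
clock: 13.77
position: [457.0, 323.8, 61.2]
ee_rot: [-0.641, 0.768, -0.0, -0.0]
contact_force: [0.2, 0.1, -0.4]
gripper_width: -0.3
grasp_force: 0.1
```

Call:
apply_moves --delta_rot '[[0,0,0],[0,0,0]]' --xyz '[[0,0,0.05],[0,0,0]]' --hand '[1,1]'

```text
clock: 13.93
position: [457.0, 323.8, 60.0]
ee_rot: [-0.641, 0.768, -0.0, 0.0]
contact_force: [-0.5, -0.5, 1.8]
gripper_width: -0.1
grasp_force: 0.7
```

Call:
apply_moves --delta_rot '[[0,0,0],[0,0,0]]' --xyz '[[0,0,0.05],[0,0,0]]' --hand '[1,1]'

```text
clock: 14.1
position: [457.0, 323.8, 58.9]
ee_rot: [-0.641, 0.768, -0.0, 0.0]
contact_force: [0.2, -0.5, 2.7]
gripper_width: 0.1
grasp_force: 1.3
```

Call:
apply_moves --delta_rot '[[0,0,0],[0,0,0]]' --xyz '[[0,0,0.05],[0,0,0]]' --hand '[1,1]'

```text
clock: 14.27
position: [457.1, 323.9, 57.7]
ee_rot: [-0.641, 0.768, -0.0, 0.0]
contact_force: [-0.6, -0.8, 3.4]
gripper_width: 0.1
grasp_force: 1.9
```

Call:
apply_moves --delta_rot '[[0,0,0],[0,0,0]]' --xyz '[[0,0,0.04],[0,0,0]]' --hand '[1,1]'

```text
clock: 14.43
position: [457.1, 323.9, 56.7]
ee_rot: [-0.641, 0.768, -0.0, 0.0]
contact_force: [-1.0, -0.8, 5.9]
gripper_width: -0.2
grasp_force: 2.4
```

Call:
apply_moves --delta_rot '[[0,0,0],[0,0,0]]' --xyz '[[0,0,0.06],[0,0,0]]' --hand '[1,1]'

```text
clock: 14.6
position: [457.2, 323.8, 55.4]
ee_rot: [-0.641, 0.768, -0.0, 0.0]
contact_force: [0.0, -1.5, 6.4]
gripper_width: -0.0
grasp_force: 3.0
```

Call:
apply_moves --delta_rot '[[0,0,0],[0,0,0]]' --xyz '[[0,0,0.06],[0,0,0]]' --hand '[1,1]'

```text
clock: 14.77
position: [457.3, 323.9, 54.1]
ee_rot: [-0.641, 0.768, -0.0, 0.0]
contact_force: [-1.2, -2.7, 7.4]
gripper_width: -0.2
grasp_force: 3.7
```

Call:
apply_moves --delta_rot '[[0,0,0],[0,0,0]]' --xyz '[[0,0,0.04],[0,0,0]]' --hand '[1,1]'

```text
clock: 14.93
position: [457.3, 323.9, 53.3]
ee_rot: [-0.641, 0.768, -0.0, 0.0]
contact_force: [-1.0, -0.9, 7.9]
gripper_width: 0.3
grasp_force: 4.1
```

Call:
apply_moves --delta_rot '[[0,0,0],[0,0,0]]' --xyz '[[0,0,0.04],[0,0,0]]' --hand '[1,1]'

```text
clock: 15.1
position: [457.3, 323.9, 52.5]
ee_rot: [-0.641, 0.768, -0.0, 0.0]
contact_force: [-1.4, -2.4, 8.8]
gripper_width: -0.0
grasp_force: 4.4
```

Call:
apply_moves --delta_rot '[[0,0,0],[0,0,0]]' --xyz '[[0,0,0.05],[0,0,0]]' --hand '[1,1]'

```text
clock: 15.27
position: [457.4, 323.9, 51.4]
ee_rot: [-0.641, 0.768, -0.0, 0.0]
contact_force: [-1.8, -2.3, 9.1]
gripper_width: 0.1
grasp_force: 4.9
```

Call:
apply_moves --delta_rot '[[0,0,0],[0,0,0]]' --xyz '[[0,0,0.05],[0,0,0]]' --hand '[1,1]'

```text
clock: 15.43
position: [457.4, 323.9, 50.3]
ee_rot: [-0.641, 0.768, -0.0, 0.0]
contact_force: [-1.7, -2.1, 11.3]
gripper_width: -0.3
grasp_force: 5.5
```

Call:
apply_moves --delta_rot '[[0,0,0],[0,0,0]]' --xyz '[[0,0,0.04],[0,0,0]]' --hand '[1,1]'

```text
clock: 15.6
position: [457.5, 323.9, 49.5]
ee_rot: [-0.641, 0.768, -0.0, 0.001]
contact_force: [-2.8, -3.7, 11.8]
gripper_width: -0.1
grasp_force: 5.8
```

Call:
apply_moves --delta_rot '[[0,0,0],[0,0,0]]' --xyz '[[0,0,0.03],[0,0,0]]' --hand '[1,1]'

```text
clock: 15.77
position: [457.3, 323.9, 48.2]
ee_rot: [-0.641, 0.768, -0.0, 0.001]
contact_force: [-1.7, -0.9, 6.3]
gripper_width: -0.1
grasp_force: 6.2
```

Call:
apply_moves --delta_rot '[[0,0,0],[0,0,0]]' --xyz '[[0,0,0.03],[0,0,0]]' --hand '[1,1]'

```text
clock: 15.93
position: [457.3, 324.0, 47.4]
ee_rot: [-0.641, 0.768, -0.0, 0.0]
contact_force: [-1.8, -1.4, 7.8]
gripper_width: 0.3
grasp_force: 6.8
```

Call:
apply_moves --delta_rot '[[0,0,0],[0,0,0]]' --xyz '[[0,0,0.03],[0,0,0]]' --hand '[1,1]'

```text
clock: 16.1
position: [457.3, 324.0, 46.7]
ee_rot: [-0.641, 0.768, -0.0, 0.0]
contact_force: [-1.1, -2.6, 10.1]
gripper_width: 0.0
grasp_force: 7.3
```

Run:
```python
from h import *
plate(30)
```

```text
plane 833 [ 0.118  0.068 55.06 ] {'-40,-62': 46.1, '-40,62': 54.6, '40,-62': 55.6, '40,62': 64.0}
```

Corner 1 snapped: force dropped from 11.8 to 6.3 N. On to corner 2.

Call:
apply_moves --delta_rot '[[0,0,0],[0,0,0],[0,0,0],[0,0,0],[0,0,0],[0,0,0],[0,0,0],[0,0,0],[0,0,0],[0,0,0]]' --xyz '[[0,0,-0.5],[0,0,-0.7],[-0.6,0,0],[-0.8,0,0],[-0.8,0,0],[-0.68,0,0],[0,0,0],[0,0,0],[0,0,0],[0,0,0]]' --hand '[1,1,1,1,1,1,1,1,1,1]'

```text
clock: 16.98
position: [469.5, 393.7, 75.4]
ee_rot: [-0.64, 0.768, -0.0, -0.001]
contact_force: [-0.2, -1.1, 0.0]
gripper_width: 0.1
grasp_force: 0.0
```

Run:
```python
from h import *
plate(30)
goto((*corner(2),60),P[2])
```

```text
plane 954 [ 0.109  0.069 62.286] {'-40,-62': 53.7, '-40,62': 62.2, '40,-62': 62.4, '40,62': 70.9}
t 17.03 pos [469.6 393.8  75.6] F [-0.4  0.2  0.5] w -0.2 turn/6deg [ 0.005 -0.007 -0.007] shift/25 (old axes) [-0.039 -0.012  0.623] (new axes) [-0.039 -0.012  0.623]
```

Call:
apply_moves --delta_rot '[[0,0,0],[0,0,0],[0,0,0],[0,0,0]]' --xyz '[[-0.02,0,0.3],[0,0,0.28],[0,0,0],[0,0,0]]' --hand '[1,1,1,1]'

```text
clock: 17.37
position: [469.6, 394.6, 60.5]
ee_rot: [-0.641, 0.768, -0.0, -0.001]
contact_force: [0.1, 0.8, 0.6]
gripper_width: -0.0
grasp_force: 0.0
```

Call:
apply_moves --delta_rot '[[0,0,0],[0,0,0]]' --xyz '[[0,0,0.1],[0,0,0]]' --hand '[1,1]'

```text
clock: 17.53
position: [470.0, 395.0, 58.7]
ee_rot: [-0.641, 0.768, -0.0, -0.0]
contact_force: [0.5, -1.5, 1.2]
gripper_width: -0.1
grasp_force: 0.8
```

Call:
apply_moves --delta_rot '[[0,0,0],[0,0,0]]' --xyz '[[0,0,0.08],[0,0,0]]' --hand '[1,1]'

```text
clock: 17.7
position: [470.1, 395.1, 57.0]
ee_rot: [-0.641, 0.768, -0.0, 0.0]
contact_force: [-1.1, -0.8, 3.6]
gripper_width: 0.4
grasp_force: 1.6
```

Call:
apply_moves --delta_rot '[[0,0,0],[0,0,0]]' --xyz '[[0,0,0.08],[0,0,0]]' --hand '[1,1]'

```text
clock: 17.87
position: [470.2, 395.2, 55.1]
ee_rot: [-0.641, 0.768, -0.0, 0.0]
contact_force: [-0.2, -1.4, 4.6]
gripper_width: 0.1
grasp_force: 2.5
```

Call:
apply_moves --delta_rot '[[0,0,0],[0,0,0]]' --xyz '[[0,0,0.08],[0,0,0]]' --hand '[1,1]'

```text
clock: 18.03
position: [470.3, 395.3, 53.4]
ee_rot: [-0.641, 0.768, -0.0, 0.0]
contact_force: [-1.3, -1.7, 6.1]
gripper_width: -0.5
grasp_force: 3.3
```

Call:
apply_moves --delta_rot '[[0,0,0],[0,0,0]]' --xyz '[[0,0,0.08],[0,0,0]]' --hand '[1,1]'

```text
clock: 18.2
position: [470.3, 395.5, 51.3]
ee_rot: [-0.641, 0.768, 0.0, 0.001]
contact_force: [0.2, 0.1, 1.4]
gripper_width: 0.4
grasp_force: 0.7
```

Call:
apply_moves --delta_rot '[[0,0,0],[0,0,0]]' --xyz '[[0,0,0.06],[0,0,0]]' --hand '[1,1]'

```text
clock: 18.37
position: [470.3, 395.6, 49.3]
ee_rot: [-0.641, 0.768, 0.0, 0.001]
contact_force: [0.3, 0.2, 3.9]
gripper_width: -0.1
grasp_force: 1.7
```

Call:
apply_moves --delta_rot '[[0,0,0],[0,0,0]]' --xyz '[[0,0,0.04],[0,0,0]]' --hand '[1,1]'

```text
clock: 18.53
position: [470.3, 395.6, 48.5]
ee_rot: [-0.641, 0.768, 0.0, 0.001]
contact_force: [0.9, 0.0, 5.1]
gripper_width: 0.0
grasp_force: 2.1
```

Call:
apply_moves --delta_rot '[[0,0,0],[0,0,0],[0,0,0],[0,0,0]]' --xyz '[[0,0,-0.5],[0,0,-0.8],[0,0,0],[0,0,0]]' --hand '[1,1,1,1]'

```text
clock: 18.87
position: [469.9, 395.5, 81.0]
ee_rot: [-0.641, 0.768, 0.0, 0.001]
contact_force: [0.5, 0.6, 0.1]
gripper_width: -0.0
grasp_force: 0.0
```

Run:
```python
from h import *
p=plate(30); save(p,"f")
f=p["frame"][130:240,140:260,::-1]; cv2.imwrite("pics/f.png",cv2.resize(f,(600,550),interpolation=2))
goto((*corner(4),65),P[2]); goto((*corner(3),65),P[2])
```

```text
plane 1178 [1.2100e-01 1.0000e-03 5.8064e+01] {'-40,-62': 53.1, '-40,62': 53.3, '40,-62': 62.8, '40,62': 63.0}
t 18.92 pos [469.4 394.9  80.1] F [ 0.2  0.4 -0.4] w -0.2 turn/6deg [ 0.01  -0.004 -0.006] shift/25 (old axes) [ 2.000e-03 -3.228e+00  6.010e-01] (new axes) [ 0.004 -3.227  0.604]
t 18.92 pos [469.4 394.9  80.1] F [ 0.2  0.4 -0.4] w -0.2 turn/6deg [ 0.01  -0.004 -0.006] shift/25 (old axes) [ 2.882 -3.23   0.602] (new axes) [ 2.884 -3.227  0.604]
```

View pics/f.png

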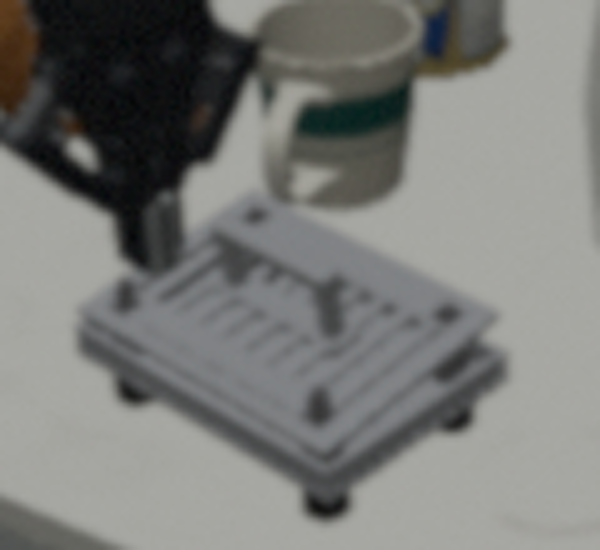

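Corners 1 and 2 are home: the pins stand clear at (125,292) and (318,405), and the plane reads 53 mm there. Crossing over the handle to corner 4.

Call:
apply_moves --delta_rot '[[0,0,0],[0,0,0],[0,0,0],[0,0,0],[0,0,0],[0,0,0],[0,0,0],[0,0,0],[0,0,0],[0,0,0],[0,0,0],[0,0,0],[0,0,0]]' --xyz '[[0,0,-0.7],[0,0,-0.7],[0,0,0],[0,-0.6,0],[0,-0.8,0],[0,-0.8,0],[0,-0.7,0],[0,-0.33,0],[0,0,0],[0,0,0.6],[0,0,0.7],[0,0,0],[0,0,0]]' --hand '[1,1,1,1,1,1,1,1,1,1,1,1,1]'

```text
clock: 20.0
position: [547.9, 380.2, 81.9]
ee_rot: [-0.641, 0.768, -0.0, -0.002]
contact_force: [-0.1, 0.2, 0.3]
gripper_width: 0.1
grasp_force: 0.0
```

Run:
```python
from h import *
goto((*corner(4),64),P[2])
```

```text
t 20.0 pos [547.9 380.2  81.9] F [-0.1  0.2  0.3] w 0.1 turn/6deg [ 0.021 -0.029  0.004] shift/25 (old axes) [-0.014 -0.034  0.716] (new axes) [-0.011 -0.033  0.716]
```

Call:
apply_moves --delta_rot '[[0,0,0],[0,0,0],[0,0,0],[0,0,0]]' --xyz '[[-0.01,-0.03,0.35],[0,0,0.33],[0,0,0],[0,0,0]]' --hand '[1,1,1,1]'

```text
clock: 20.33
position: [549.9, 380.6, 65.8]
ee_rot: [-0.641, 0.768, -0.0, -0.001]
contact_force: [-0.5, 0.6, 0.1]
gripper_width: -0.1
grasp_force: 0.0
```

Call:
apply_moves --delta_rot '[[0,0,0],[0,0,0]]' --xyz '[[0,0,0.08],[0,0,0]]' --hand '[1,1]'

```text
clock: 20.5
position: [550.2, 380.9, 64.4]
ee_rot: [-0.641, 0.768, 0.0, 0.0]
contact_force: [-0.5, -0.4, -0.2]
gripper_width: 0.1
grasp_force: 0.0
```

Call:
apply_moves --delta_rot '[[0,0,0],[0,0,0]]' --xyz '[[0,0,0.08],[0,0,0]]' --hand '[1,1]'

```text
clock: 20.67
position: [550.2, 380.8, 62.3]
ee_rot: [-0.641, 0.768, 0.0, 0.0]
contact_force: [0.1, -0.5, -0.5]
gripper_width: -0.1
grasp_force: 0.1
```

Call:
apply_moves --delta_rot '[[0,0,0],[0,0,0]]' --xyz '[[0,0,0.08],[0,0,0]]' --hand '[1,1]'

```text
clock: 20.83
position: [550.4, 380.9, 60.5]
ee_rot: [-0.641, 0.768, -0.0, 0.0]
contact_force: [0.2, 0.6, 1.3]
gripper_width: 0.2
grasp_force: 0.9
```

Call:
apply_moves --delta_rot '[[0,0,0],[0,0,0]]' --xyz '[[0,0,0.08],[0,0,0]]' --hand '[1,1]'

```text
clock: 21.0
position: [550.5, 381.0, 58.7]
ee_rot: [-0.641, 0.768, -0.0, 0.0]
contact_force: [-0.7, -0.5, 3.5]
gripper_width: -0.1
grasp_force: 1.7
```

Call:
apply_moves --delta_rot '[[0,0,0],[0,0,0]]' --xyz '[[0,0,0.08],[0,0,0]]' --hand '[1,1]'

```text
clock: 21.17
position: [550.5, 381.0, 56.8]
ee_rot: [-0.641, 0.768, -0.0, 0.0]
contact_force: [-0.4, -0.1, 5.0]
gripper_width: 0.2
grasp_force: 2.6
```

Call:
apply_moves --delta_rot '[[0,0,0],[0,0,0]]' --xyz '[[0,0,0.08],[0,0,0]]' --hand '[1,1]'

```text
clock: 21.33
position: [550.6, 381.0, 55.1]
ee_rot: [-0.641, 0.768, -0.0, 0.001]
contact_force: [-0.4, -1.4, 7.2]
gripper_width: -0.3
grasp_force: 3.3
```

Call:
apply_moves --delta_rot '[[0,0,0],[0,0,0]]' --xyz '[[0,0,0.07],[0,0,0]]' --hand '[1,1]'

```text
clock: 21.5
position: [550.7, 381.0, 53.7]
ee_rot: [-0.641, 0.768, -0.0, 0.001]
contact_force: [-1.3, -1.6, 8.4]
gripper_width: 0.0
grasp_force: 4.0
```

Call:
apply_moves --delta_rot '[[0,0,0],[0,0,0]]' --xyz '[[0,0,0.05],[0,0,0]]' --hand '[1,1]'

```text
clock: 21.67
position: [550.8, 381.1, 52.8]
ee_rot: [-0.641, 0.768, -0.0, 0.001]
contact_force: [-2.6, -1.2, 8.7]
gripper_width: 0.1
grasp_force: 4.4
```

Call:
apply_moves --delta_rot '[[0,0,0],[0,0,0]]' --xyz '[[0,0,0.05],[0,0,0]]' --hand '[1,1]'

```text
clock: 21.83
position: [550.8, 381.1, 51.8]
ee_rot: [-0.641, 0.768, -0.0, 0.001]
contact_force: [-2.0, -2.6, 9.7]
gripper_width: 0.1
grasp_force: 4.8
```

Call:
apply_moves --delta_rot '[[0,0,0],[0,0,0]]' --xyz '[[0,0,0.05],[0,0,0]]' --hand '[1,1]'

```text
clock: 22.0
position: [550.9, 381.1, 50.8]
ee_rot: [-0.641, 0.768, -0.0, 0.001]
contact_force: [-1.7, -2.0, 10.1]
gripper_width: -0.1
grasp_force: 5.2
```

Call:
apply_moves --delta_rot '[[0,0,0],[0,0,0]]' --xyz '[[0,0,0.04],[0,0,0]]' --hand '[1,1]'

```text
clock: 22.17
position: [550.9, 381.1, 50.0]
ee_rot: [-0.641, 0.768, -0.0, 0.001]
contact_force: [-2.0, -2.0, 11.3]
gripper_width: -0.3
grasp_force: 5.6
```

Call:
apply_moves --delta_rot '[[0,0,0],[0,0,0]]' --xyz '[[0,0,0.03],[0,0,0]]' --hand '[1,1]'

```text
clock: 22.33
position: [551.0, 381.1, 49.5]
ee_rot: [-0.641, 0.767, -0.0, 0.001]
contact_force: [-2.2, -1.3, 11.9]
gripper_width: 0.1
grasp_force: 5.9
```

Call:
apply_moves --delta_rot '[[0,0,0],[0,0,0]]' --xyz '[[0,0,0.03],[0,0,0]]' --hand '[1,1]'

```text
clock: 22.5
position: [550.8, 381.1, 47.6]
ee_rot: [-0.641, 0.768, -0.0, 0.001]
contact_force: [0.5, -0.0, 3.7]
gripper_width: -0.3
grasp_force: 2.2
```

Call:
apply_moves --delta_rot '[[0,0,0],[0,0,0]]' --xyz '[[0,0,0.03],[0,0,0]]' --hand '[1,1]'

```text
clock: 22.67
position: [550.8, 381.1, 46.0]
ee_rot: [-0.641, 0.768, -0.0, 0.001]
contact_force: [1.0, -0.9, 5.0]
gripper_width: -0.6
grasp_force: 2.7
```

Call:
apply_moves --delta_rot '[[0,0,0],[0,0,0]]' --xyz '[[0,0,0.03],[0,0,0]]' --hand '[1,1]'

```text
clock: 22.83
position: [550.8, 381.1, 45.3]
ee_rot: [-0.641, 0.768, -0.0, 0.001]
contact_force: [0.7, -0.8, 6.5]
gripper_width: -0.3
grasp_force: 3.1
```

Call:
apply_moves --delta_rot '[[0,0,0],[0,0,0],[0,0,0],[0,0,0],[0,0,0],[0,0,0],[0,0,0],[0,0,0],[0,0,0],[0,0,0]]' --xyz '[[0,0,-0.5],[0,0,-0.7],[0.6,0,0],[0.8,0,0],[0.8,0,0],[0.68,0,0],[0,0,0],[0,0,0],[0,0,0],[0,0,0]]' --hand '[1,1,1,1,1,1,1,1,1,1]'

```text
clock: 23.67
position: [537.5, 310.8, 74.7]
ee_rot: [-0.641, 0.768, 0.0, 0.0]
contact_force: [0.4, -1.0, -0.0]
gripper_width: 0.3
grasp_force: 0.0
```

Run:
```python
from h import *
plate(30)
goto((*corner(3),62),P[2])
```

```text
plane 1137 [-0.0000e+00 -1.0000e-03  5.1952e+01] {'-40,-62': 52.0, '-40,62': 51.9, '40,-62': 52.0, '40,62': 51.9}
t 23.72 pos [537.4 310.8  74.6] F [-0.8  0.9  0.9] w 0.0 turn/6deg [-0.001  0.002  0.006] shift/25 (old axes) [0.062 0.05  0.506] (new axes) [0.062 0.05  0.506]
```

All corners now read 52 mm, which is level and home; corner 3 seems to have followed. I'll confirm with a gentle press there.

Call:
apply_moves --delta_rot '[[0,0,0],[0,0,0],[0,0,0],[0,0,0]]' --xyz '[[0.06,0.05,0.4],[0,0,0.4],[0,0,0],[0,0,0]]' --hand '[1,1,1,1]'

```text
clock: 24.05
position: [535.1, 308.2, 53.2]
ee_rot: [-0.641, 0.768, -0.0, -0.002]
contact_force: [0.2, 0.8, 0.6]
gripper_width: -0.1
grasp_force: 0.0
```

Call:
apply_moves --delta_rot '[[0,0,0],[0,0,0]]' --xyz '[[0,0,0.1],[0,0,0]]' --hand '[1,1]'

```text
clock: 24.22
position: [535.7, 308.8, 51.9]
ee_rot: [-0.641, 0.768, 0.0, -0.0]
contact_force: [-0.4, 0.2, -0.7]
gripper_width: 0.2
grasp_force: 0.0
```

Call:
apply_moves --delta_rot '[[0,0,0],[0,0,0]]' --xyz '[[0,0,0.1],[0,0,0]]' --hand '[1,1]'

```text
clock: 24.38
position: [536.1, 308.9, 49.9]
ee_rot: [-0.641, 0.768, -0.0, 0.0]
contact_force: [0.2, 0.1, 1.0]
gripper_width: -0.0
grasp_force: 0.4
```

Call:
apply_moves --delta_rot '[[0,0,0],[0,0,0]]' --xyz '[[0,0,0.1],[0,0,0]]' --hand '[1,1]'

```text
clock: 24.55
position: [536.1, 309.0, 47.7]
ee_rot: [-0.641, 0.768, -0.0, 0.001]
contact_force: [-0.9, -0.8, 2.9]
gripper_width: 0.4
grasp_force: 1.7
```

Call:
apply_moves --delta_rot '[[0,0,0],[0,0,0]]' --xyz '[[0,0,0.08],[0,0,0]]' --hand '[1,1]'

```text
clock: 24.72
position: [536.1, 308.9, 45.9]
ee_rot: [-0.641, 0.768, -0.0, 0.0]
contact_force: [-1.2, -0.5, 5.0]
gripper_width: 0.1
grasp_force: 2.7
```

Call:
apply_moves --delta_rot '[[0,0,0],[0,0,0]]' --xyz '[[0,0,0.1],[0,0,0]]' --hand '[1,1]'

```text
clock: 24.88
position: [536.1, 309.0, 43.8]
ee_rot: [-0.641, 0.768, -0.0, 0.001]
contact_force: [-2.5, -0.9, 7.0]
gripper_width: 0.2
grasp_force: 4.0
```

Call:
apply_moves --delta_rot '[[0,0,0],[0,0,0]]' --xyz '[[0,0,0.1],[0,0,0]]' --hand '[1,1]'

```text
clock: 25.05
position: [536.1, 309.0, 41.8]
ee_rot: [-0.641, 0.768, -0.0, 0.001]
contact_force: [-3.0, -0.7, 9.9]
gripper_width: 0.1
grasp_force: 5.1
```

Call:
apply_moves --delta_rot '[[0,0,0],[0,0,0]]' --xyz '[[0,0,0.06],[0,0,0]]' --hand '[1,1]'

```text
clock: 25.22
position: [536.1, 309.0, 40.7]
ee_rot: [-0.641, 0.768, -0.0, 0.001]
contact_force: [-4.0, -1.0, 11.3]
gripper_width: 0.2
grasp_force: 5.8
```

Call:
apply_moves --delta_rot '[[0,0,0],[0,0,0],[0,0,0],[0,0,0],[0,0,0],[0,0,0],[0,0,0],[0,0,0],[0,0,0],[0,0,0],[0,0,0],[0,0,0],[0,0,0],[0,0,0]]' --xyz '[[0,0,-0.4],[0,0,-0.8],[0,0,-0.8],[0,0,-0.8],[0,0,-0.8],[0.8,0,-0.8],[0.8,0,-0.8],[0.8,0,0],[0.8,0,0],[0.8,0,0],[0.8,0,0],[0.8,0,0],[0,0,0],[0,0,0]]' --hand '[1,1,1,1,1,1,1,1,1,1,1,1,1,1]'

```text
clock: 26.38
position: [510.5, 170.2, 168.9]
ee_rot: [-0.64, 0.768, 0.0, -0.0]
contact_force: [-0.4, -0.6, -0.3]
gripper_width: -0.2
grasp_force: 0.0
```

Run:
```python
from h import *
p=plate(30); t=eyes.get_image("top")
a=cv2.resize(p["frame"][130:240,140:260],(420,385),interpolation=2); b=cv2.resize(t["frame"][190:290,140:250],(380,385),interpolation=2)
cv2.imwrite("pics/g.png",np.hstack([a,b])[:,:,::-1])
goto((*corner(3),62),P[2])
```

```text
plane 1128 [-2.0000e-03 -1.0000e-03  5.1923e+01] {'-40,-62': 52.0, '-40,62': 52.0, '40,-62': 51.9, '40,62': 51.8}
t 26.48 pos [511.  171.4 168.8] F [ 0.1 -0.2  0.9] w 0.2 turn/6deg [-0.002  0.003 -0.001] shift/25 (old axes) [-5.612  0.008  4.276] (new axes) [-5.614  0.007  4.274]
```

View pics/g.png

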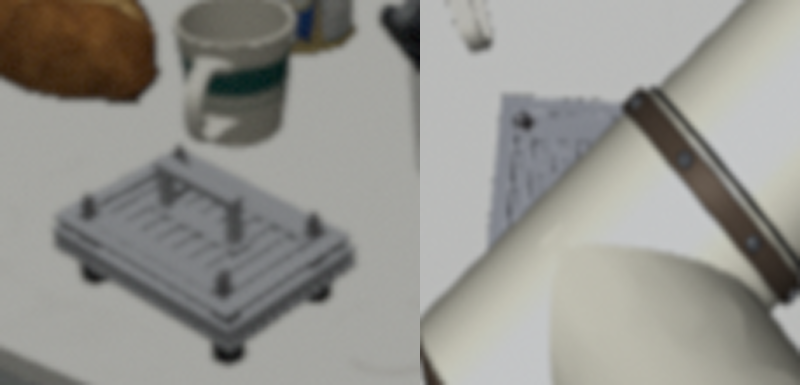

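All four pins stand through the plate ((88,205), (180,155), (223,283), (314,223)). The plate is flat at 52 mm and the arm is clear.

```bash
python3 -c "from bench import arm; print(arm.job_done())"
```

```text
the job is handed in; nothing more can be done
None
```

The grate is clipped onto all four posts and sits flat at 52 mm at every corner. Pressing peaked at about 12 N, the arm touched none of the bystanders as far as I saw, and I handed the job in at about 26.5 s. Corner 3 went home with corner 4's press, so I checked it with a separate 11 N push.

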